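Seat the bayonet probe of a board rework station

ROBOT

A 6-joint arm with a two-finger parallel gripper is mounted at the origin on the work surface. World frame = base frame: x ahead of the robot, y to its left, z up, the work surface at z = 0. Lengths are in mm, angles in degrees, forces in N, time in s.
With the tool pointing down it reaches from about 300 to 850 mm from the base axis. Payload 4.2 kg.
Tool frame: the origin (TCP) lies between the finger pads; the fingertips stand 8 mm ahead of it and the grasp point (between the pads) lies 11 mm behind it; x points along the fingers, y is the direction in which the jaws open and shut, and the axes are right-handed (so a half turn about x gives the same grasp; the last joint's range is limited). The gripper opens to 91 mm and grips with 3 to 60 N. Pads are 32 mm wide; open, the fingers measure 118 mm over their backs; the gripper's body (76 mm by 178 mm) begins 60 mm behind the grasp point.
Start: joints at [-67.838, 18.312, 89.639, -0, 72.044, -1.146], TCP at [227.516, -528.09, 221.976] pointing down, gripper open.
Joint ranges: [-177.97, 177.97], [-48.28, 115.42], [12.27, 149.76], [-77.06, 257.06], [2.81, 150.46], [-146.56, 146.56]. Speed limits (degrees/s): [147.25, 147.25, 180, 180, 180, 180].

INTERFACE

Orientations are given as [roll, pitch, yaw] about the fixed x, y, z axes, in that order (R = Rz(yaw) Ry(pitch) Rx(roll)).
In Python, from workcell import env gives the robot as it stands.
- The arm moves only by the tool arm_command, never from a script. Its arguments are lists of equal length, an entry for each row: "slide": the shift along the tool's x, y, z in cm, a list of three; "turn": the turn, a rotation vector about the tool's x, y, z in rad, a list of three; "grip": the closure in counts, from 0 (fully open) to 255 (shut). A call has 1 to 20 rows; each row is the pose to reach, as a shift and turn from the pose commanded when the call began, along the tool's axes at that moment; what a row does not reach only later rows make up. A row lasts 1/12 s, in which the tool goes at most 41.7 mm and 7.16 degrees, less where a joint would pass 70% of its speed; a pose out of reach is approached as far as the arm can. A call with a gripper value outside its range is refused whole. The fingers move at their own pace and stop on an object; "newtons" is the grip in N (left out, the last holds). Time passes only in rows, so rows that repeat a pose let the fingers close. It gives the time, the measured TCP pose, the force and the opening at its end, in the units of the state.
- env.state(): the state, without advancing time (a new reading comes with each control period).
- env.grab_frame(name): name is "side" or "top" or "wrist"; returns (picture, depth): 480x640x3 uint8, red, green, blue; 480x640 float32, mm along the optical axis (not along the pixel's ray), 0 where there is no reading.
- env.calibration(name): a dict with "K" (3x3 intrinsics, pixels), "k1" (the pictures are not rectified: a ray, as slopes to the right and down, at radius r is drawn at 1 + k1 r^2 times it, then the intrinsics apply), "camera_from_world" (4x4, takes a point from world to camera coordinates); the wrist camera has in their place "T_tool_cam" (4x4, takes a point from camera to tool coordinates, whose origin is the TCP and whose axes are the tool frame's). Camera axes: x right, y up, looking along -z (the intrinsics and any distortion apply to the point x, -y, -z); pixel columns grow to the right and rows downward; lengths in mm; the calibration is good to about 2 mm. A picture is of the moment at which its call begins: read the wrist's pose just before it. calibration takes no time and is no camera call.
- env.job_done(): hands the job in, once; it reports no verdict.
Trained networks look in the newest picture that a camera, given by its name, has taken for a name from the list of things; names that differ only in an ending like _2 or _b are one class to them, and where a whole thing is asked for, a point or a joint stands for the part that bears it (a point fixed in the world has none). Each returns a list of dicts, best first, with "p" (0 to 1); they miss things now and then, are a little off and sometimes report something else, mostly with a low value. They report only what shows in the picture. A call takes as long as a camera call.
- env.search_frame(camera, label): "point" ([x, y, z] in mm, in world coordinates, good to about 4 mm: the middle of the surface that is visible of it).
The state is a dict: "time_s": time; "qpos": joint angles; "qvel": joint speeds; "effort": joint torques, N m; "ee_pos": TCP position; "ee_rot": TCP orientation; "force": force on the tool from outside, world axes, zero at the start; "torque": the same for the moment, N m; "gripper_width": finger opening in mm.
Only numpy, scipy, OpenCV 4.12 (cv2) and the standard library are available. Lean on these libraries where they do the work, as an engineer would, in place of code of your own. Each camera call takes 0.05 s, during which the arm holds its last target.

TASK

Take the orange-handled temperature probe out of its blue stand by the handle, dip its copper tip briefly into the small white pot, then push the probe into the bayonet well with its pins in the slots, twist it clockwise (seen from above) against the spring as far as it goes, about a quarter turn, and hold it there. The well springs back when let go, so finish with the gripper still holding the probe seated and fully turned. Do not tip or shove the pot, and leave the other things on the bench where they are.

Things in the scene. Friction and masses are not known exactly. Their poses are not given: they have to be found in the camera images.
- probe: temperature probe, 112 mm long, 0.15 kg, upright in its stand. Origin: middle of its orange bar handle (36 mm along x, 14 mm thick along y, 54 mm tall; grip it across the 14 mm); z up along the probe. Below: steel flange 50 mm across, 4 mm thick, its underside 31 mm below the origin; 22 mm shaft to 54 mm below, narrowing to 60 mm; copper nose 8 mm across to the tip
- probe_pins (a point): middle of the probe's two bayonet pins, 45 mm below the middle of the handle: 8 mm round brass pins sticking out along its x axis (in line with the handle's long side), 36 mm over both ends. Half a turn about z makes no difference
- probe_tip (a point): lower end of the probe's copper nose, 85 mm below the middle of the handle
- stand: fixed blue block 70 x 70 x 62 mm tall, origin at the centre of its underside; the probe hangs loosely by its flange in its 39 mm round bore, so lift it straight up by more than 60 mm to clear it
- pot: small open white pot, 64 mm across and 48 mm tall, wall 4 mm, bottom about 5 mm thick, loose (0.3 kg); origin at the centre of its underside
- pot_rim (a point): centre of the pot's mouth, level with its rim (48 mm above the table)
- well_mouth (a point): centre of the keyhole in the top face of the bayonet well, a fixed aluminium block 64 x 64 x 70 mm tall on a black 110 x 100 x 8 mm foot. x runs along its two pin slots (12 mm wide, 40 mm over both ends, a red tick beyond each end), z up. Middle of the keyhole 25 mm wide (1.5 mm clear of the shaft); lip 6 mm thick. The pins may enter either way round
- well_plunger (a joint): m the sprung plunger inside the well is pressed down: 0 free. The probe's tip meets it with the flange still 10 mm above the top face; the push rises from 2 N to 8 N at 0.010, flange down on the top face. From 0.006 (flange 4 mm above) the pins are below the lip and free to turn
- well_carrier (a joint): rad the pins have turned the spring-return carrier in the well, clockwise seen from above (the only way it turns): 0 at rest, 1.3 at the stop. The pins meet it after about 0.15 rad, so the probe turns about 1.45 rad in all. Its spring turns back with up to about 0.17 N m; let go, the probe turns back out of place
- spool: bystander: yellow wire spool, 52 mm across, 40 mm tall
- bottle: bystander: small amber bottle with white cap, 40 mm across, 85 mm tall
- jar: bystander: clear jar, 48 mm across, 50 mm tall
- brush: bystander: small brush lying on the bench
- tray: bystander: black divided parts tray, 90 x 120 x 22 mm
- board: bystander: green circuit board, 70 x 95 mm, about 12 mm tall with its parts

How it is judged (in metres and radians):
On the way, in this order (a step that is already met when the one before it is completed fails the run):
1. the held probe's tip is dipped into the pot, at least 8 mm below the rim (contact force between the fingers and probe above 1 N and z of probe_tip in the frame of pot_rim below -0.008 m and horizontal distance between probe_tip and pot_rim below 0.026 m), for 0.2 s.
2. the held probe is pushed into the well against its plunger, not yet turned (contact force between the fingers and probe above 1 N and value of joint well_plunger above 0.003 m and horizontal distance between probe_tip and well_mouth below 0.006 m and value of joint well_carrier below 0.5 rad), for 0.05 s.
At the end, for the whole second after the job is handed in: the fingers still grip the probe (over 1 N), which stands upright (within 0.12 rad) and centred (within 6 mm) in the well, flange less than 5.5 mm above the top face, plunger pressed by more than 4 mm, carrier turned by more than 1.1 of its 1.3 rad, at rest; the pot upright (contact force between the fingers and probe above 1 N and value of joint well_carrier above 1.1 rad and value of joint well_plunger above 0.004 m and horizontal distance between each of probe, probe_tip and well_mouth below 0.006 m and z of probe in the frame of well_mouth below 0.0365 m and angle between probe's own z axis and vertical below 0.12 rad and linear speed of probe below 0.02 m/s and angle between pot's own z axis and vertical below 0.2 rad); the arm keeps its last pose, push and grip.
It fails at once if the pot is tipped (over 0.35 rad) or shoved (over 40 mm) (angle between pot's own z axis and vertical above 0.35 rad or distance of pot from where it was at the start of the episode above 0.04 m).
It fails at once if a bystander is moved by more than 30 mm (distance of any of spool, bottle, jar, brush, tray, board from where it was at the start of the episode above 0.03 m).
It also fails if it takes over 54 s, if anything falls off the work surface, if the arm or the gripper's body presses on something with over 40 N, if the wrist force passes 120 N, or if a joint passes its speed limit or range.

## Working session

There is one attempt and no reset: what is moved stays moved. The work goes in short steps, Python scripts to look and compute and a tool call to move; the robot and the scene stay as the last step left them, time stands still between calls to the robot, and variables do not carry over. Pictures are saved under pics/ and viewed, and the job is handed in when it is done.

Besides the shell and the picture viewer there is one more tool, called after "Emit:" by a JSON object that holds its "op" and its "data". arm_command: Moves the arm, as the interface text tells. Its arguments: {"type":"object","properties":{"slide":{"type":"array","items":{"type":"array","items":{"type":"number"}}},"turn":{"type":"array","items":{"type":"array","items":{"type":"number"}}},"grip":{"type":"array","items":{"type":"number"}},"newtons":{"type":"number"}},"required":["slide","turn","grip"]}

```bash
ls; mkdir -p pics
cat > h.py <<'E'
import numpy as np, cv2
from workcell import env
def snap(cam,fn):
    s=env.state(); p,d=env.grab_frame(cam); cv2.imwrite('pics/'+fn,p[:,:,::-1]); np.savez('/tmp/'+fn+'.npz',p=p,d=d,pos=s['ee_pos'],rot=s['ee_rot'])
    return p,d,s
E
python3 - <<'E'
from h import *
s=env.state();print(s)
for c in('top','side','wrist'):
    snap(c,c+'0.png'); print(c,env.calibration(c))
    for n in('probe','stand','pot','well_mouth','well_plunger'):
        r=env.search_frame(c,n); print(c,n,[(np.round(q['point'],1).tolist(),round(q['p'],2)) for q in r[:3]])
E
```

```text
pics
{'time_s': 0.0, 'qpos': array([-6.78391501e+01,  1.83504333e+01,  8.97038876e+01, -5.86179238e-04,
        7.20448590e+01, -1.14705197e+00]), 'qvel': array([-0.03676202, -0.02650578,  0.00699606, -0.04488626, -0.03645631,
       -0.05504235]), 'effort': array([-3.64764301e-04, -4.12463272e+01, -2.31973153e+01,  7.27098039e-02,
        4.57396929e-02, -1.48428239e-04]), 'ee_pos': array([ 227.31821564, -527.63740207,  221.1494482 ]), 'ee_rot': array([-90.82509521,  89.90081857, 112.48298789]), 'force': array([ 0.28505745,  0.33131878, -0.49421701]), 'torque': array([ 0.05094138,  0.00347066, -0.01105998]), 'gripper_width': 91.03976173326177}
top {'K': array([[496.77844896,   0.        , 313.79360288],
       [  0.        , 496.77844896, 232.97307278],
       [  0.        ,   0.        ,   1.        ]]), 'k1': -0.005672766026731572, 'camera_from_world': array([[ 1.25656441e-03, -9.99959747e-01,  8.88397649e-03,
        -2.49246181e+01],
       [ 9.94826396e-01,  2.15246686e-03,  1.01566767e-01,
        -5.99841480e+02],
       [-1.01581801e-01,  8.71038913e-03,  9.94789056e-01,
   
[... 1124 characters left out ...]
, 29.7], 0.76)]
side well_plunger [([423.4, 224.5, 54.5], 0.67)]
wrist {'K': array([[371.63001132,   0.        , 317.4646718 ],
       [  0.        , 371.63001132, 243.17597251],
       [  0.        ,   0.        ,   1.        ]]), 'k1': -0.07568208851460502, 'T_tool_cam': array([[-5.18381105e-04,  2.78661326e-01, -9.60389294e-01,
        -1.62499985e+02],
       [ 9.99997909e-01,  2.04438768e-03,  5.34280870e-05,
         3.01846832e-01],
       [ 1.97829639e-03, -9.60387258e-01, -2.78661803e-01,
        -7.88724930e+01],
       [ 0.00000000e+00,  0.00000000e+00,  0.00000000e+00,
         1.00000000e+00]])}
wrist probe []
wrist stand []
wrist pot []
wrist well_mouth []
wrist well_plunger []
```

View pics/top0.png

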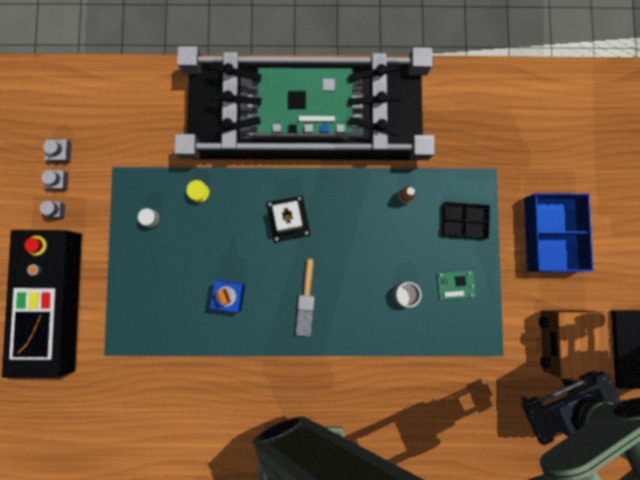

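View pics/side0.png

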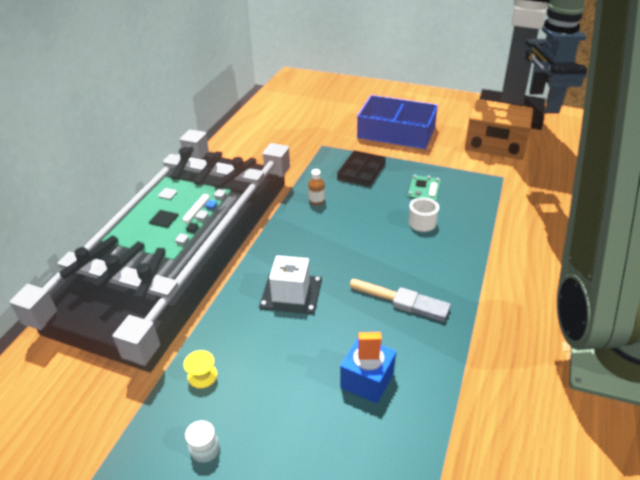

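View pics/wrist0.png

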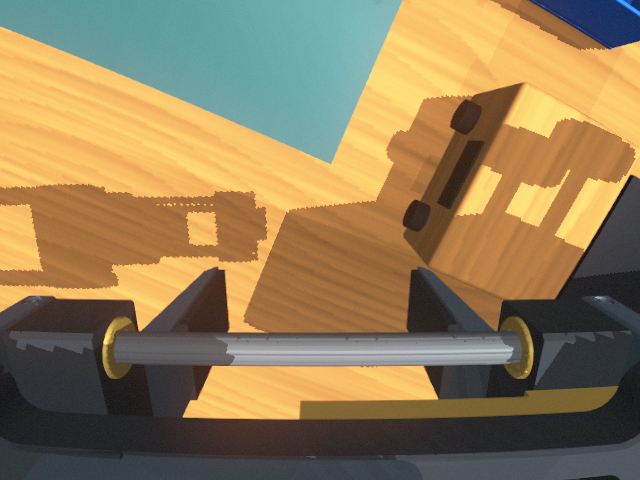

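```bash
cat >> h.py <<'E'
from scipy.spatial.transform import Rotation as Ro
def cfw(cam,pos=None,rot=None):
    c=env.calibration(cam)
    if cam!='wrist': return c,c['camera_from_world']
    T=np.eye(4);T[:3,:3]=Ro.from_euler('xyz',rot,degrees=True).as_matrix();T[:3,3]=pos
    return c,np.linalg.inv(T@c['T_tool_cam'])
def rays(c,uv):
    uv=np.asarray(uv,float).reshape(-1,2);K=c['K']
    xd=np.stack([(uv[:,0]-K[0,2])/K[0,0],(uv[:,1]-K[1,2])/K[1,1]],1);x=xd.copy()
    for _ in range(20): x=xd/(1+c['k1']*(x**2).sum(1,keepdims=True))
    return x
def at_z(cam,uv,z,pos=None,rot=None):
    c,M=cfw(cam,pos,rot);x=rays(c,uv);d=np.c_[x[:,0],-x[:,1],-np.ones(len(x))]
    W=np.linalg.inv(M);o=W[:3,3];dw=d@W[:3,:3].T
    return o+dw*((z-o[2])/dw[:,2])[:,None]
def at_depth(cam,uv,D,pos=None,rot=None):
    c,M=cfw(cam,pos,rot);x=rays(c,uv);D=np.asarray(D).reshape(-1,1)
    P=np.c_[x[:,0],-x[:,1],-np.ones(len(x))]*D;W=np.linalg.inv(M)
    return P@W[:3,:3].T+W[:3,3]
def cloud(cam,npz):
    z=np.load(npz);d=z['d'];v,u=np.nonzero(d>0)
    return at_depth(cam,np.c_[u,v],d[v,u],z['pos'],z['rot']),z['p'][v,u].astype(int),np.c_[u,v]
def proj(cam,P,pos=None,rot=None):
    c,M=cfw(cam,pos,rot);P=np.asarray(P,float).reshape(-1,3);q=P@M[:3,:3].T+M[:3,3]
    x=np.c_[q[:,0],-q[:,1]]/-q[:,2:3];r2=(x**2).sum(1,keepdims=True);x=x*(1+c['k1']*r2)
    return x*[c['K'][0,0],c['K'][1,1]]+c['K'][:2,2]
E
python3 - <<'E'
from h import *
im=cv2.imread('pics/top0.png')
print(cv2.imwrite('pics/c0.png',np.hstack([cv2.resize(im[y-30:y+30,x-30:x+30],(390,390),interpolation=cv2.INTER_CUBIC) for x,y in((226,297),(288,218))])))
P,C,uv=cloud('top','/tmp/top0.png.npz')
for n,x,y in(('stand',226,297),('well',288,218),('pot',407,294)):
    m=(abs(uv-[x,y]).max(1)<25); Q=P[m]; 
    for lo,hi in((15,40),(40,55),(55,66),(66,80),(80,130)):
        k=(Q[:,2]>lo)&(Q[:,2]<hi)
        if k.sum()>5: 
            q=Q[k];print(n,lo,hi,k.sum(),q.mean(0).round(1),q.min(0).round(1),q.max(0).round(1))
            if lo in(55,66,80): print(cv2.minAreaRect(q[:,:2].astype(np.float32)))
E
```

```text
True
stand 15 40 41 [440.9 167.7  27.8] [401.1 157.6  16. ] [477.6 219.4  39.5]
stand 40 55 24 [439.9 167.6  48.2] [399.4 158.8  40.7] [477.3 218.6  54.5]
stand 55 66 507 [438.6 195.6  62.6] [400.2 157.2  55.2] [477.3 236.6  66. ]
((438.89105224609375, 197.40414428710938), (71.47978973388672, 70.0369644165039), 81.82196044921875)
stand 66 80 165 [439.7 193.9  68.2] [402.9 162.9  66. ] [477.2 232.8  77.1]
((438.15380859375, 196.89117431640625), (68.90815734863281, 67.80349731445312), 80.1479263305664)
stand 80 130 131 [439.2 194.9 113.7] [421.1 185.2  80.8] [457.5 209.3 126.4]
((438.8541564941406, 196.9437713623047), (35.76921844482422, 15.026883125305176), 19.52379608154297)
well 15 40 84 [631.5  41.3  25.1] [585.3  -6.1  15.3] [686.5  97.5  39.8]
well 40 55 24 [622.8  43.5  48.8] [605.   11.7  40.6] [663.3  70.5  54.9]
well 55 66 23 [628.7  44.5  62. ] [606.3   9.   56.1] [663.3  75.2  65.9]
((636.5162963867188, 44.64442825317383), (53.30198669433594, 61.6590690612793), 11.97986125946045)
well 66 80 518 [642.   45.6  71.1] [605.9   8.8  66. ] [677.8  82.6  77.3]
((642.17333984375, 45.577613830566406), (64.47455596923828, 63.592247009277344), 11.483850479125977)
pot 15 40 82 [ 442.9 -265.    26.5] [ 413.7 -292.3   15. ] [ 473.  -231.5   40. ]
pot 40 55 142 [ 443.1 -263.9   47.9] [ 412.1 -294.7   40.1] [ 473.  -232.7   54.3]
```

View pics/c0.png

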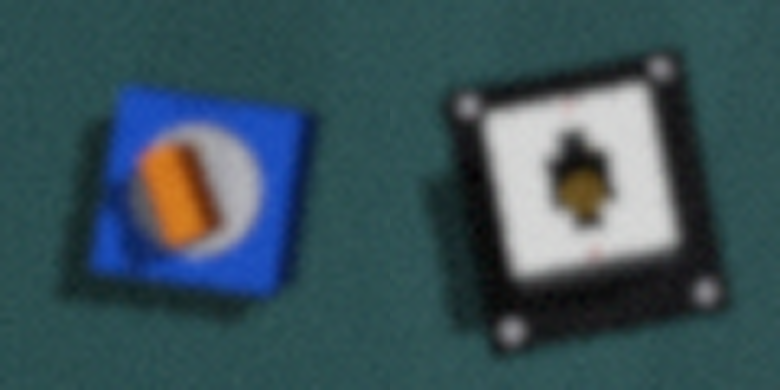

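```bash
cat >> h.py <<'E'
def frame(a):
    c,s=np.cos(np.radians(a)),np.sin(np.radians(a)); return np.array([[0,c,s],[0,s,-c],[-1,0,0]])
def delta(p0,a0,p1,a1):
    return (frame(a0).T@(np.array(p1)-p0)/10).round(2), round(-np.radians(a1-a0),3)
E
python3 - <<'E'
from h import *
print(delta([227.516,-528.09,221.976],-66.69,[640,46,270],101.5))
E
```

```text
(array([ -4.8, -36.4, -60.6]), np.float64(-2.935))
```

Emit:
{"op": "arm_command", "data": {"slide": [[-0.24,-1.8,-3],[-0.48,-3.6,-6],[-0.72,-5.4,-9],[-0.96,-7.2,-12],[-1.2,-9,-15],[-1.44,-10.8,-18],[-1.68,-12.6,-21],[-1.92,-14.4,-24],[-2.16,-16.2,-27],[-2.4,-18,-30],[-2.64,-19.8,-33],[-2.88,-21.6,-36],[-3.12,-23.4,-39],[-3.36,-25.2,-42],[-3.6,-27,-45],[-3.84,-28.8,-48],[-4.08,-30.6,-51],[-4.32,-32.4,-54],[-4.56,-34.4,-57.3],[-4.8,-36.4,-60.6]], "turn": [[-0.12,0,0],[-0.24,0,0],[-0.36,0,0],[-0.48,0,0],[-0.6,0,0],[-0.72,0,0],[-0.84,0,0],[-0.96,0,0],[-1.08,0,0],[-1.2,0,0],[-1.32,0,0],[-1.44,0,0],[-1.56,0,0],[-1.68,0,0],[-1.8,0,0],[-1.92,0,0],[-2.04,0,0],[-2.16,0,0],[-2.28,0,0],[-2.4,0,0]], "grip": [0,0,0,0,0,0,0,0,0,0,0,0,0,0,0,0,0,0,0,0]}}

```text
time_s: 2.57
ee_pos: [640.8, 47.6, 270.2]
ee_rot: [-18.4, 90.0, -37.3]
force: [1.6, -0.8, 0.5]
gripper_width: 91.6
```

Emit:
{"op": "arm_command", "data": {"slide": [[0,0,0],[0,0,0],[0,0,0],[0,0,0],[0,0,0],[0,0,0],[0,0,0]], "turn": [[-0.11,0,0],[-0.22,0,0],[-0.33,0,0],[-0.44,0,0],[-0.535,0,0],[-0.535,0,0],[-0.535,0,0]], "grip": [0,0,0,0,0,0,0]}}

```text
time_s: 3.15
ee_pos: [640.0, 46.0, 269.9]
ee_rot: [-162.3, 90.0, -151.0]
force: [-0.4, 0.5, 0.5]
gripper_width: 91.2
```

Run:
```python
from h import *
p,d,s=snap('wrist','w1.png'); print(s)
for n in('well_mouth','well_plunger'):
    r=env.search_frame('wrist',n); print(n,[(np.round(q['point'],1).tolist(),round(q['p'],2)) for q in r[:3]])
P,C,uv=cloud('wrist','/tmp/w1.png.npz')
m=(abs(P[:,:2]-[642,45]).max(1)<60)&(P[:,2]>60)&(P[:,2]<85);q=P[m];print(m.sum(),np.median(q,0),np.percentile(q[:,2],[10,90]),cv2.minAreaRect(q[:,:2].astype(np.float32)))
```

```text
{'time_s': 3.15, 'qpos': array([ 3.08500417e+00,  2.31824051e+01,  7.53484650e+01, -2.85172603e-03,
        8.14749252e+01, -9.82428960e+01]), 'qvel': array([ 0.03411491, -0.00714704, -0.06318789,  0.0843871 ,  0.07305169,
        0.30726277]), 'effort': array([ 3.73755209e-02, -4.68950307e+01, -2.43712467e+01, -4.78949281e-02,
        6.94853067e-02, -9.24706715e-02]), 'ee_pos': array([640.0349301 ,  45.99558808, 269.87395312]), 'ee_rot': array([-162.29384617,   89.99355494, -150.96552314]), 'force': array([-0.37977636,  0.50437784,  0.47932405]), 'torque': array([ 0.10277285, -0.06927539, -0.00624487]), 'gripper_width': 91.17172926323006}
well_mouth [([626.4, 41.4, 27.3], 0.7), ([470.4, -256.0, 4.0], 0.29)]
well_plunger [([633.6, 42.2, 30.3], 0.54)]
3478 [637.9842811   43.37653377  69.74583284] [68.68759603 70.72506792] ((640.04736328125, 43.53082275390625), (64.88094329833984, 64.18916320800781), 11.379631042480469)
```

View pics/w1.png

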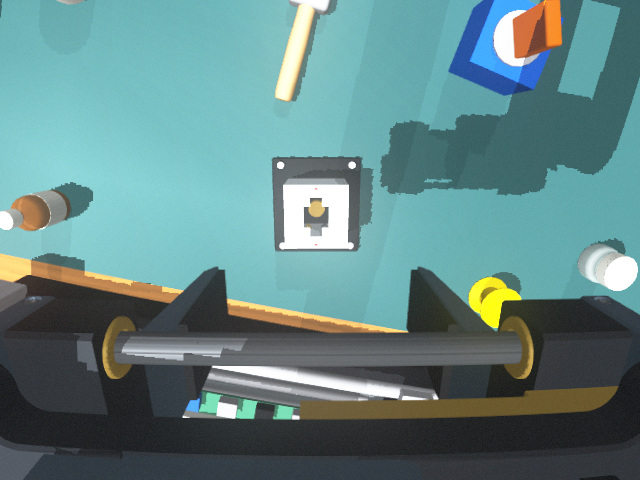

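Run:
```python
from h import *
im=cv2.imread('pics/w1.png')
cv2.imwrite('pics/c1.png',cv2.resize(im[140:265,255:380],(750,600)[::-1] if 0 else (600,600),interpolation=cv2.INTER_CUBIC))
z=np.load('/tmp/w1.png.npz');p=z['p'].astype(int)
r=p[:,:,0]-np.maximum(p[:,:,1],p[:,:,2]);sub=r[170:260,270:360]
v,u=np.nonzero(sub>40)
for side in(0,1):
    k=(v+170>215)==side; w=sub[v,u][k]; c=[np.average(u[k]+270,weights=w),np.average(v[k]+170,weights=w)];print(k.sum(),c,at_z('wrist',c,70,z['pos'],z['rot']))
```

```text
4 [np.float64(315.49319727891157), np.float64(188.3877551020408)] [[611.71567638  37.75562383  70.        ]]
2 [np.float64(315.4924623115578), np.float64(244.0)] [[667.15102311  48.66460209  70.        ]]
```

View pics/c1.png

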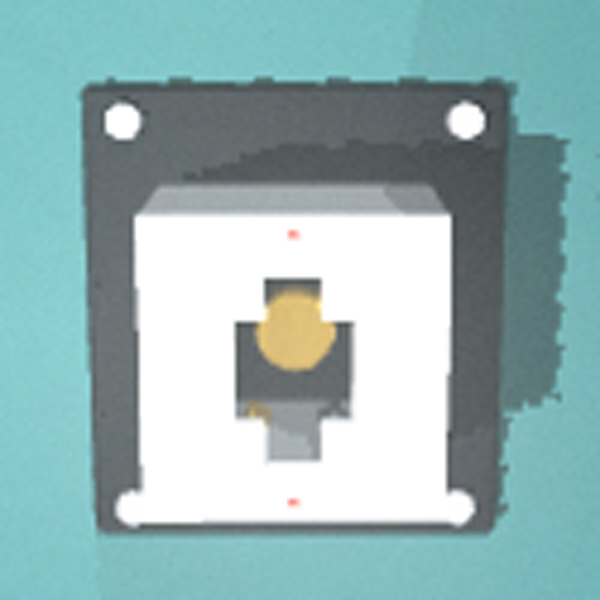

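Run:
```python
from h import *
print(delta([640,46,270],101.47,[437,196,260],109.5))
```

```text
(array([  1.  ,  18.74, -16.91]), np.float64(-0.14))
```

Emit:
{"op": "arm_command", "data": {"slide": [[0.1,2.7,-2.4],[0.3,5.4,-4.8],[0.4,8,-7.2],[0.6,10.7,-9.6],[0.7,13.4,-12],[0.8,16,-14.4],[1,18.74,-16.91],[1,18.74,-16.91],[1,18.74,-16.91],[1,18.74,-16.91]], "turn": [[-0.02,0,0],[-0.04,0,0],[-0.06,0,0],[-0.08,0,0],[-0.1,0,0],[-0.12,0,0],[-0.14,0,0],[-0.14,0,0],[-0.14,0,0],[-0.14,0,0]], "grip": [0,0,0,0,0,0,0,0,0,0]}}

```text
time_s: 4.13
ee_pos: [437.7, 195.9, 260.3]
ee_rot: [-23.9, 89.9, -4.4]
force: [0.2, -0.7, 0.5]
gripper_width: 91.3
```

Run:
```python
from h import *
p,d,s=snap('wrist','w2.png'); print(s['ee_pos'],s['ee_rot'])
r=env.search_frame('wrist','probe'); print([(np.round(q['point'],1).tolist(),round(q['p'],2)) for q in r[:3]])
P,C,uv=cloud('wrist','/tmp/w2.png.npz')
m0=(abs(P[:,:2]-[438,196]).max(1)<60)
m=m0&(P[:,2]>112)&(P[:,2]<130);q=P[m];print('handle top',m.sum(),np.median(q,0),cv2.minAreaRect(q[:,:2].astype(np.float32)))
m=m0&(P[:,2]>50)&(P[:,2]<74);q=P[m];print('stand',m.sum(),np.median(q,0),cv2.minAreaRect(q[:,:2].astype(np.float32)))
g=m&(C.max(1)-C.min(1)<40);q=P[g];print('flange',g.sum(),np.median(q,0),cv2.minEnclosingCircle(q[:,:2].astype(np.float32)))
```

```text
[437.66616864 195.93986537 260.30528563] [-23.91937119  89.91329838  -4.44385404]
[([432.7, 193.9, 68.8], 0.92)]
handle top 702 [435.27801509 194.8243768  119.54950109] ((436.44342041015625, 195.17544555664062), (36.2504768371582, 13.72187328338623), 19.658933639526367)
stand 4138 [430.72165092 190.24790835  62.231787  ] ((436.7276611328125, 195.193359375), (70.34527587890625, 70.76209259033203), 81.64344787597656)
flange 1250 [433.8108312  190.44161066  65.76627593] ((441.9956970214844, 196.1250762939453), 30.368440628051758)
```

View pics/w2.png

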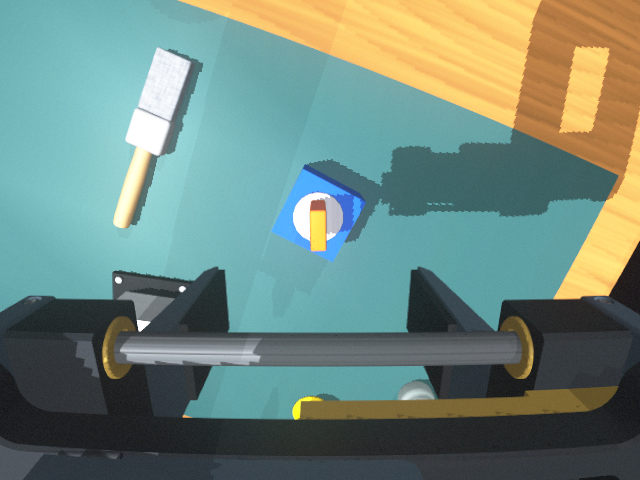

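Emit:
{"op": "arm_command", "data": {"slide": [[2,0,0.05],[5,0,0.05],[8,0,0.05],[11,0,0.05],[14,0,0.05],[16,0,0.05],[17.6,0,0.05],[17.6,0,0.05],[17.6,0,0.05]], "turn": [[0,0,0],[0,0,0],[0,0,0],[0,0,0],[0,0,0],[0,0,0],[0,0,0],[0,0,0],[0,0,0]], "grip": [0,0,0,0,0,0,0,0,0], "newtons": 35}}

```text
time_s: 4.98
ee_pos: [438.1, 195.4, 83.3]
ee_rot: [-170.3, 89.9, -150.9]
force: [0.1, 0.1, 0.2]
gripper_width: 91.1
```

Emit:
{"op": "arm_command", "data": {"slide": [[0,0,0],[0,0,0],[0,0,0],[0,0,0],[0,0,0],[0,0,0],[0,0,0],[0,0,0],[0,0,0],[0,0,0]], "turn": [[0,0,0],[0,0,0],[0,0,0],[0,0,0],[0,0,0],[0,0,0],[0,0,0],[0,0,0],[0,0,0],[0,0,0]], "grip": [255,255,255,255,255,255,255,255,255,255], "newtons": 35}}

```text
time_s: 5.82
ee_pos: [437.5, 196.2, 83.9]
ee_rot: [-129.5, 90.0, -110.0]
force: [0.4, -1.2, -0.8]
gripper_width: 27.3
```

Run:
```python
from h import *
p,d,s=snap('wrist','w3.png'); print(s['time_s'],s['ee_pos'],s['ee_rot'],s['force'],s['gripper_width'])
```

```text
5.8167 [437.48294231 196.17332704  83.90565553] [-129.49638295   89.99336078 -110.00289547] [ 0.41310096 -1.16597323 -0.8399553 ] 27.275792933895747
```

View pics/w3.png

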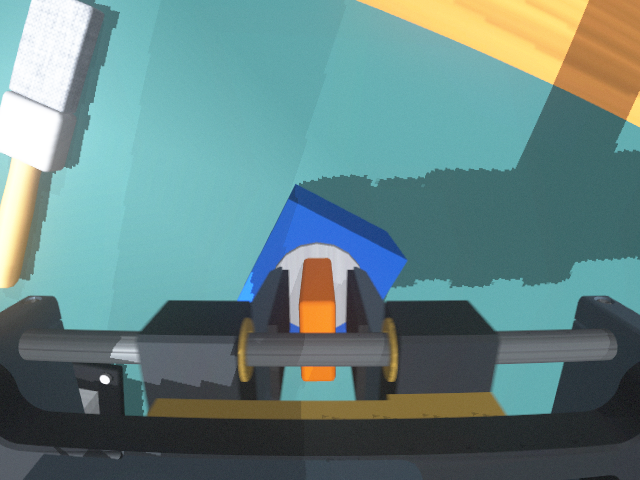

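Handle at (317,320) is centred between the jaws, which are still closing (27 mm). Close fully.

Emit:
{"op": "arm_command", "data": {"slide": [[0,0,0],[0,0,0],[0,0,0],[0,0,0],[0,0,0],[0,0,0]], "turn": [[0,0,0],[0,0,0],[0,0,0],[0,0,0],[0,0,0],[0,0,0]], "grip": [255,255,255,255,255,255]}}

```text
time_s: 6.37
ee_pos: [437.5, 196.2, 83.9]
ee_rot: [-121.2, 90.0, -101.7]
force: [0.6, 1.0, -0.1]
gripper_width: 13.8
```

Emit:
{"op": "arm_command", "data": {"slide": [[-1,0,0],[-2.5,0,0],[-4.5,0,0],[-6.5,0,0],[-8.5,0,0],[-9.5,0,0],[-9.5,0,0],[-9.5,0,0]], "turn": [[0,0,0],[0,0,0],[0,0,0],[0,0,0],[0,0,0],[0,0,0],[0,0,0],[0,0,0]], "grip": [255,255,255,255,255,255,255,255]}}

```text
time_s: 7.03
ee_pos: [437.3, 196.1, 178.6]
ee_rot: [-156.3, 90.0, -136.8]
force: [-0.3, -0.6, -1.5]
gripper_width: 14.0
```

Run:
```python
from h import *
p,d,s=snap('wrist','w4.png'); print(s['time_s'],s['ee_pos'],s['ee_rot'],s['force'],s['gripper_width'])
snap('side','s4.png')
print(delta([437.5,196.1,179],109.5,[443,-263,179],109.5))
P,C,uv=cloud('wrist','/tmp/w4.png.npz')
T=Ro.from_euler('xyz',s['ee_rot'],degrees=True).as_matrix();L=(P-s['ee_pos'])@T
org=(C[:,0]>1.4*C[:,1])&(C[:,1]>1.5*C[:,2])&(abs(L[:,1])<12)&(abs(L[:,2])<30)&(L[:,0]>-60)&(L[:,0]<30)
m=org&(L[:,0]<-33);q=L[m];print('handle top(tool)',m.sum(),q.min(0),q.max(0),np.median(q,0),cv2.minAreaRect(q[:,1:].astype(np.float32)))
```

```text
7.0333 [437.28911209 196.05603375 178.55087837] [-156.28427244   89.98671868 -136.79217057] [-0.3303443  -0.64764412 -1.51082017] 14.021801309922736
(array([  0.  , -43.46, -14.81]), np.float64(-0.0))
handle top(tool) 1627 [-37.17839558  -7.60216892 -19.79449503] [-33.00921918   6.55062614  15.97592417] [-35.58994837  -0.33670039 -10.84020703] ((-0.34676551818847656, -1.8696727752685547), (14.139078140258789, 35.78818130493164), 0.7571688294410706)
```

View pics/w4.png

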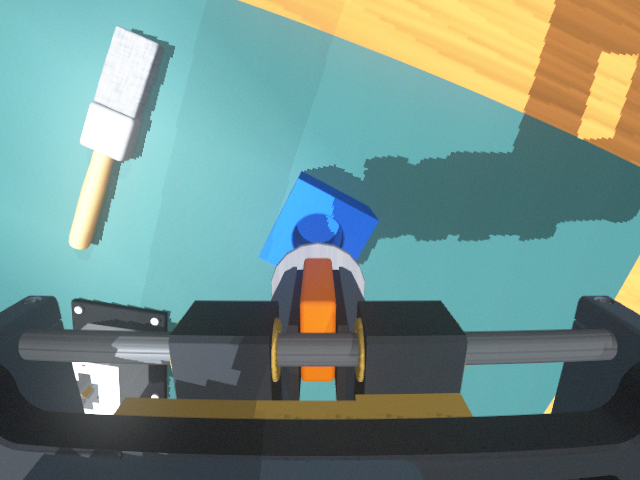

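View pics/s4.png

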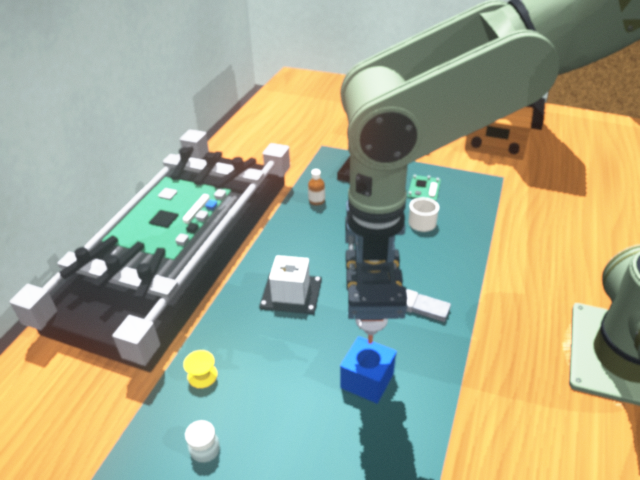

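Run:
```python
from h import *
print(delta([437.4,196.1,179],109.5,[442,-264,179],79.5))
print(delta([442,-264,179],79.5,[640.6,44.5,184],101.4))
```

```text
(array([  0.  , -43.52, -14.92]), np.float64(0.524))
(array([-0.5 , 33.95, 13.91]), np.float64(-0.382))
```

Emit:
{"op": "arm_command", "data": {"slide": [[0,-2,-0.7],[0,-5,-1.7],[0,-8.5,-2.9],[0,-12,-4.1],[0,-15.5,-5.3],[0,-19,-6.5],[0,-22.5,-7.7],[0,-26,-8.9],[0,-29.5,-10],[0,-33,-11.2],[0,-36.5,-12.4],[0,-40,-13.6],[0,-42.5,-14.5],[0,-43.5,-14.9],[0,-43.5,-14.9],[0,-43.5,-14.9],[0,-43.5,-14.9]], "turn": [[0.03,0,0],[0.08,0,0],[0.13,0,0],[0.18,0,0],[0.23,0,0],[0.28,0,0],[0.33,0,0],[0.38,0,0],[0.43,0,0],[0.48,0,0],[0.524,0,0],[0.524,0,0],[0.524,0,0],[0.524,0,0],[0.524,0,0],[0.524,0,0],[0.524,0,0]], "grip": [255,255,255,255,255,255,255,255,255,255,255,255,255,255,255,255,255]}}

```text
time_s: 8.55
ee_pos: [441.8, -261.9, 178.3]
ee_rot: [141.7, 89.9, 131.3]
force: [0.4, -0.1, -1.2]
gripper_width: 14.0
```

Run:
```python
from h import *
p,d,s=snap('wrist','w5.png'); print(s['time_s'],s['ee_pos'],s['ee_rot'],s['force'],s['gripper_width'])
snap('side','s5.png')
P,C,uv=cloud('wrist','/tmp/w5.png.npz')
m=(abs(P[:,:2]-[443,-264]).max(1)<45)&(P[:,2]>42)&(P[:,2]<55);q=P[m];print(m.sum(),cv2.minEnclosingCircle(q[:,:2].astype(np.float32)))
```

```text
8.55 [ 441.77907784 -261.93650459  178.28474906] [141.74404027  89.86792274 131.26350932] [ 0.3518065  -0.12990313 -1.24649002] 13.978295041213192
841 ((440.882568359375, -266.23028564453125), 31.94043731689453)
```

View pics/w5.png

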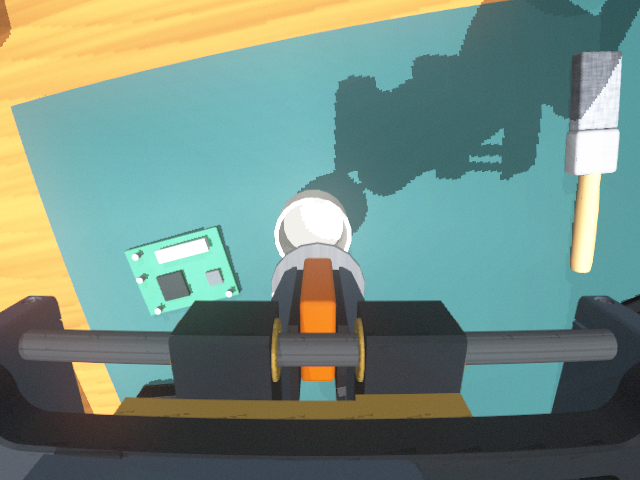

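View pics/s5.png

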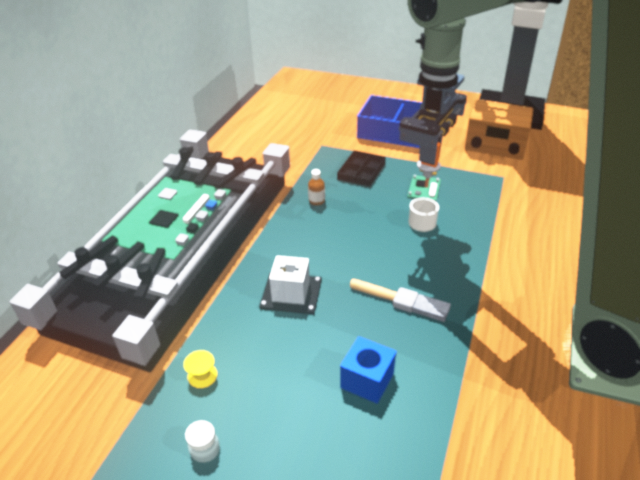

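Emit:
{"op": "arm_command", "data": {"slide": [[0.5,0,0],[2,0,0],[4,0,0],[6,0,0],[7.2,0,0],[7.2,0,0],[7.2,0,0],[7.2,0,0],[7.2,0,0],[7.2,0,0],[7.2,0,0],[7.2,0,0]], "turn": [[0,0,0],[0,0,0],[0,0,0],[0,0,0],[0,0,0],[0,0,0],[0,0,0],[0,0,0],[0,0,0],[0,0,0],[0,0,0],[0,0,0]], "grip": [255,255,255,255,255,255,255,255,255,255,255,255]}}

```text
time_s: 9.65
ee_pos: [442.4, -263.7, 107.5]
ee_rot: [-24.6, 89.9, -35.1]
force: [-0.4, 0.6, -1.4]
gripper_width: 13.6
```

Run:
```python
from h import *
s=env.state();print(s['time_s'],s['ee_pos'],s['force'],s['gripper_width'])
p,d,_=snap('side','s6.png');cv2.imwrite('pics/c6.png',cv2.resize(p[100:260,340:500,::-1],(600,600)))
```

```text
9.65 [ 442.41905825 -263.74110368  107.45612509] [-0.40077838  0.59048678 -1.40222512] 13.603817763777212
```

View pics/c6.png

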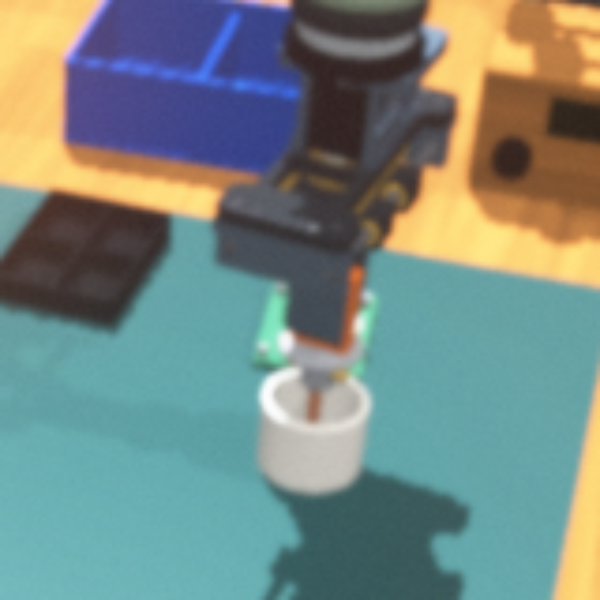

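Emit:
{"op": "arm_command", "data": {"slide": [[0,0,0],[0,0,0],[-1,0,0],[-3,0,0],[-5.5,0,0],[-7.5,0,0],[-7.5,0,0],[-7.5,0,0]], "turn": [[0,0,0],[0,0,0],[0,0,0],[0,0,0],[0,0,0],[0,0,0],[0,0,0],[0,0,0]], "grip": [255,255,255,255,255,255,255,255]}}

```text
time_s: 10.37
ee_pos: [442.7, -263.9, 183.2]
ee_rot: [-22.5, 89.8, -33.0]
force: [-0.5, 0.8, -2.2]
gripper_width: 14.2
```

Emit:
{"op": "arm_command", "data": {"slide": [[0,1.5,0.6],[0,4.5,1.85],[0,8,3.3],[0,11.5,4.7],[0,15,6.15],[0,18.5,7.6],[0,22,9],[0,25.5,10.45],[0,29,11.9],[0,32,13.1],[0,33.95,13.91],[0,33.95,13.91],[0,33.95,13.91],[0,33.95,13.91],[0,33.95,13.91],[0,33.95,13.91]], "turn": [[-0.02,0,0],[-0.06,0,0],[-0.1,0,0],[-0.14,0,0],[-0.18,0,0],[-0.22,0,0],[-0.26,0,0],[-0.3,0,0],[-0.34,0,0],[-0.37,0,0],[-0.382,0,0],[-0.382,0,0],[-0.382,0,0],[-0.382,0,0],[-0.382,0,0],[-0.382,0,0]], "grip": [255,255,255,255,255,255,255,255,255,255,255,255,255,255,255,255]}}

```text
time_s: 11.7
ee_pos: [640.3, 43.6, 181.8]
ee_rot: [-170.2, 90.0, -159.0]
force: [1.1, -0.4, -1.6]
gripper_width: 13.9
```

Run:
```python
from h import *
p,d,s=snap('wrist','w7.png'); print(s['time_s'],s['ee_pos'],s['ee_rot'],s['force'],s['gripper_width'])
R=Ro.from_euler('xyz',s['ee_rot'],degrees=True).as_matrix();print(R)
P,C,uv=cloud('wrist','/tmp/w7.png.npz')
L=(P-s['ee_pos'])@R
org=(C[:,0]>1.4*C[:,1])&(C[:,1]>1.5*C[:,2])&(abs(L[:,1])<12)&(abs(L[:,2])<30)
m=org&(L[:,0]<-33)&(L[:,0]>-50);q=L[m];h=cv2.minAreaRect(q[:,1:].astype(np.float32));print('handle top(tool)',m.sum(),q.min(0),q.max(0),h)
m=(abs(P[:,:2]-[640,44]).max(1)<50)&(P[:,2]>64)&(P[:,2]<75);q=P[m];b=cv2.minAreaRect(q[:,:2].astype(np.float32));print('well visible',m.sum(),b)
l=L[m];print('tool-frame well y,z range',l.min(0),l.max(0))
cv2.imwrite('pics/c7.png',cv2.resize(p[180:340,220:420,::-1],(800,640))[:600])
snap('side','s7.png'); snap('top','t7.png')
```

```text
11.7 [640.34826731  43.59452522 181.75983403] [-170.22997708   89.95220794 -158.9618351 ] [ 1.07096075 -0.43543855 -1.64345338] 13.928821804193243
[[-7.78526922e-04 -1.95400920e-01  9.80723138e-01]
 [-2.99443631e-04  9.80723437e-01  1.95400742e-01]
 [-9.99999652e-01 -1.41546559e-04 -8.22031160e-04]]
handle top(tool) 1626 [-37.5775891   -7.59053867 -19.71943972] [-33.02681272   6.50460608  16.51328765] ((-0.6638016700744629, -1.6489791870117188), (36.215579986572266, 14.094693183898926), 89.46806335449219)
well visible 3487 ((633.2264404296875, 42.25545883178711), (50.860740661621094, 64.2775650024414), 11.285778045654297)
tool-frame well y,z range [109.39330869 -32.04773038 -32.59282102] [117.72306851  32.23580598  18.26568128]
```

View pics/w7.png

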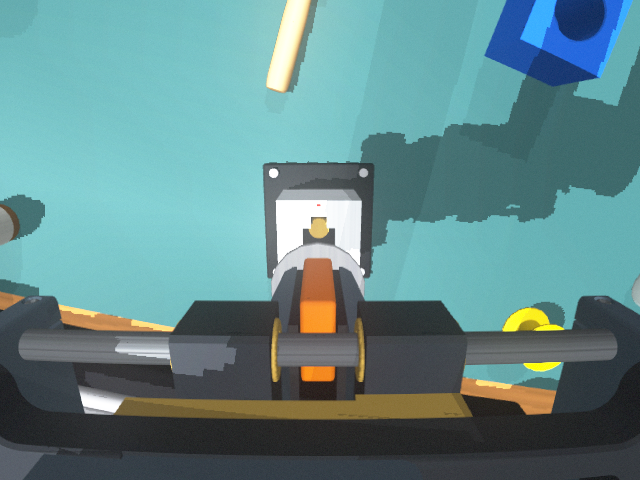

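View pics/s7.png

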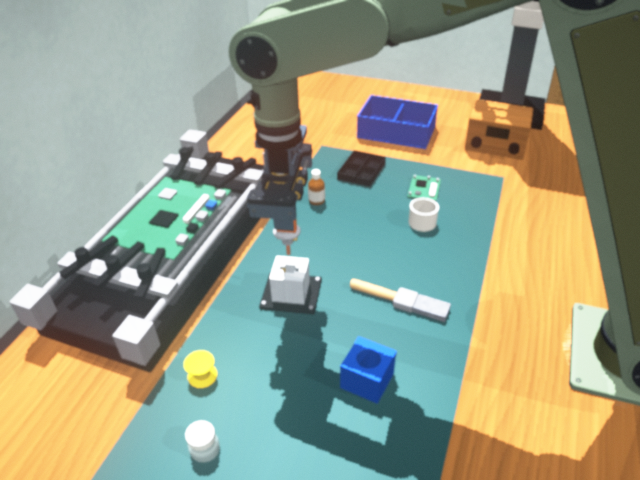

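Emit:
{"op": "arm_command", "data": {"slide": [[1,-0.02,0.04],[2.5,-0.02,0.04],[4,-0.02,0.04],[5.3,-0.02,0.04],[5.5,-0.02,0.04],[5.5,-0.02,0.04],[5.5,-0.02,0.04],[5.5,-0.02,0.04],[5.5,-0.02,0.04]], "turn": [[0,0,0],[0,0,0],[0,0,0],[0,0,0],[0,0,0],[0,0,0],[0,0,0],[0,0,0],[0,0,0]], "grip": [255,255,255,255,255,255,255,255,255]}}

```text
time_s: 12.6
ee_pos: [642.1, 44.6, 128.0]
ee_rot: [-10.6, 89.9, 0.8]
force: [0.2, -0.0, -1.3]
gripper_width: 14.1
```

Run:
```python
from h import *
p,d,s=snap('wrist','w8.png'); print(s['time_s'],s['ee_pos'],s['ee_rot'],s['force'],s['torque'],s['gripper_width'])
R=Ro.from_euler('xyz',s['ee_rot'],degrees=True).as_matrix();print(R[:,1])
P,C,uv=cloud('wrist','/tmp/w8.png.npz')
L=(P-s['ee_pos'])@R
org=(C[:,0]>1.4*C[:,1])&(C[:,1]>1.5*C[:,2])&(abs(L[:,1])<12)&(abs(L[:,2])<30)
m=org&(L[:,0]<-33)&(L[:,0]>-50);q=L[m];h=cv2.minAreaRect(q[:,1:].astype(np.float32));print(h)
m=(abs(P[:,:2]-[640,44]).max(1)<50)&(P[:,2]>64)&(P[:,2]<75)
l=L[m];l=l[l[:,2]<-20];print(len(l),'tool-frame well',np.percentile(l,[0.5,99.5],axis=0),l.min(0),l.max(0),np.median(l,0))
cv2.imwrite('pics/c8.png',cv2.resize(p[150:310,220:420,::-1],(750,600)))
p,d,_=snap('side','s8.png');cv2.imwrite('pics/c8s.png',cv2.resize(p[200:320,230:350,::-1],(600,600)))
```

```text
12.6 [642.10448191  44.64182609 127.98959585] [-10.56382071  89.87889163   0.79070848] [ 0.20284081 -0.0105883  -1.31911228] [ 0.11340748 -0.16973006  0.02741159] 14.119796570218396
[-1.96878910e-01  9.80427735e-01 -3.87512974e-04]
((-0.657188892364502, -1.635040283203125), (36.30888748168945, 14.131386756896973), 89.38833618164062)
2537 tool-frame well [[ 56.40612137 -32.12461651 -34.66163484]
 [ 63.62983373  31.22481711 -20.07985874]] [ 55.96297625 -32.66464013 -34.7994909 ] [ 63.90200369  31.55200815 -20.00149468] [ 58.14720519  -0.1961883  -28.06103364]
```

View pics/c8.png

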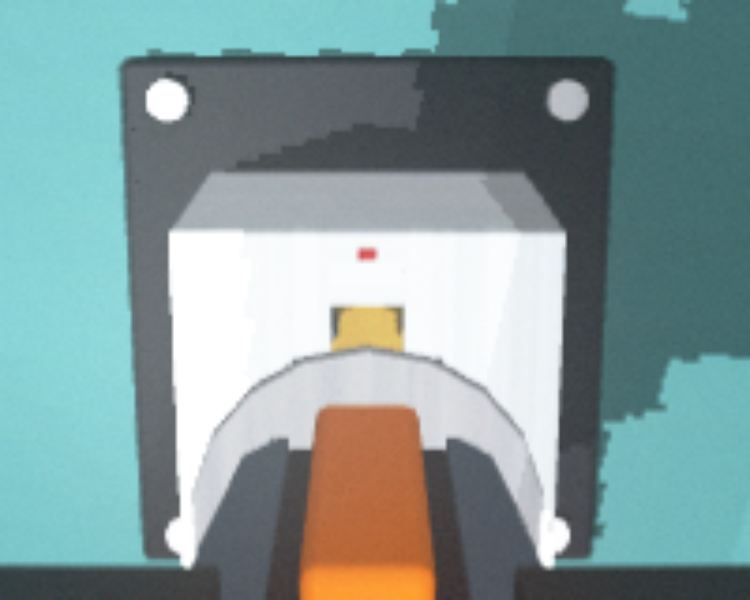

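View pics/c8s.png

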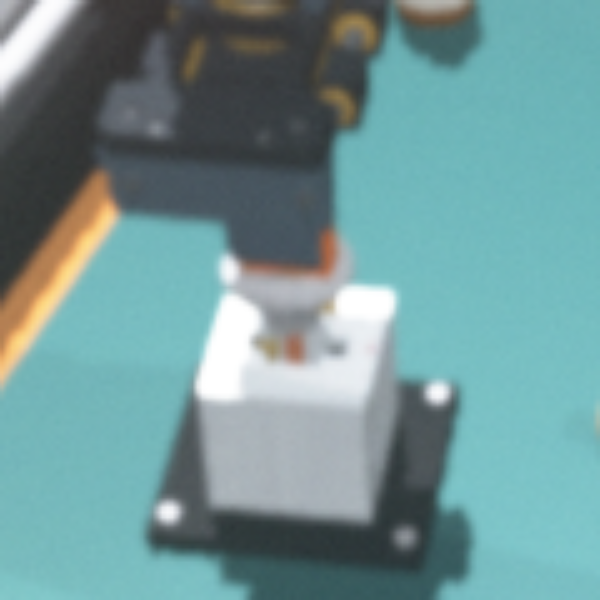

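Emit:
{"op": "arm_command", "data": {"slide": [[0,0,0],[0,0,0],[0,0,0]], "turn": [[0,0,0],[0,0,0],[0,0,0]], "grip": [255,255,255]}}

```text
time_s: 12.95
ee_pos: [641.5, 44.6, 127.1]
ee_rot: [-27.4, 90.0, -16.0]
force: [0.4, -0.1, -0.7]
gripper_width: 13.4
```

```bash
cat > m.py <<'E'
from h import *
import sys
p,d,s=snap('wrist',sys.argv[1]); print(s['time_s'],s['ee_pos'],s['ee_rot'],s['force'],s['torque'],s['gripper_width'])
R=Ro.from_euler('xyz',s['ee_rot'],degrees=True).as_matrix();print(R[:,1])
P,C,uv=cloud('wrist','/tmp/'+sys.argv[1]+'.npz')
L=(P-s['ee_pos'])@R
org=(C[:,0]>1.4*C[:,1])&(C[:,1]>1.5*C[:,2])&(abs(L[:,1])<12)&(abs(L[:,2])<30)
m=org&(L[:,0]<-33)&(L[:,0]>-50);q=L[m];h=cv2.minAreaRect(q[:,1:].astype(np.float32));print('handle',h, np.median(q[:,0]))
m=(abs(P[:,:2]-[640,44]).max(1)<50)&(P[:,2]>64)&(P[:,2]<75)
l=L[m];l=l[l[:,2]<-20];print(len(l),'well',l.min(0),l.max(0))
E
python3 m.py w9.png
```

```text
12.95 [641.48202137  44.61358768 127.1013936 ] [-27.37748674  89.98478139 -16.02212282] [ 0.42742067 -0.1336428  -0.71066054] [ 0.09691442 -0.10324413  0.00177441] 13.43159219924441
[-1.96893588e-01  9.80424857e-01 -1.22143239e-04]
handle ((-0.6959037780761719, -1.6428050994873047), (36.418182373046875, 14.118266105651855), 89.32568359375) -35.60363114376267
2465 well [ 54.86827683 -32.60350577 -34.09726776] [ 62.81949228  31.46427161 -20.0041438 ]
```

Emit:
{"op": "arm_command", "data": {"slide": [[0.3,0,0],[0.6,0,0],[0.9,0,0],[1.2,0,0],[1.5,0,0],[1.5,0,0],[1.5,0,0]], "turn": [[0,0,0],[0,0,0],[0,0,0],[0,0,0],[0,0,0],[0,0,0],[0,0,0]], "grip": [255,255,255,255,255,255,255]}}

```text
time_s: 13.58
ee_pos: [641.3, 44.6, 111.6]
ee_rot: [-178.4, 90.0, -167.1]
force: [0.9, -0.3, -1.2]
gripper_width: 13.6
```

```bash
python3 m.py w10.png
python3 - <<'E'
from h import *
p,d,_=snap('side','s10.png');cv2.imwrite('pics/c10s.png',cv2.resize(p[200:320,230:350,::-1],(600,600)))
E
```

```text
13.5833 [641.27189951  44.6222014  111.56400906] [-178.41679922   89.96073256 -167.05699527] [ 0.94436127 -0.30394425 -1.23236961] [ 0.09143701 -0.17179309 -0.03778379] 13.623570805465956
[-1.96969586e-01  9.80409599e-01 -1.89351167e-05]
handle ((-0.32739877700805664, -1.881692886352539), (14.082307815551758, 36.1184196472168), 0.8312793970108032) -35.636070645674536
2779 well [ 39.48041038 -32.73979524 -33.89448365] [ 47.5629579   31.49598249 -20.00024859]
```

View pics/c10s.png

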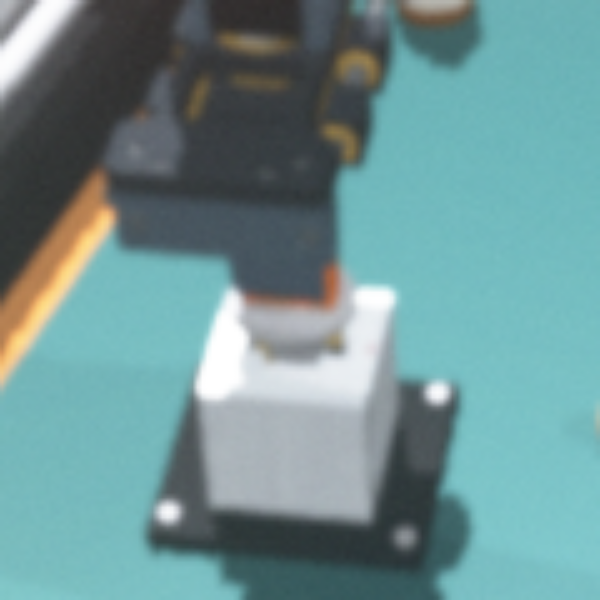

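Shaft has entered with no side force; pins sit over the slots (brass at ~(260,350) and (335,345)). Continue to the plunger.

Emit:
{"op": "arm_command", "data": {"slide": [[0.2,0,0],[0.4,0,0],[0.6,0,0],[0.8,0,0],[1,0,0],[1.2,0,0],[1.3,0,0],[1.4,0,0],[1.5,0,0],[1.5,0,0],[1.5,0,0]], "turn": [[0,0,0],[0,0,0],[0,0,0],[0,0,0],[0,0,0],[0,0,0],[0,0,0],[0,0,0],[0,0,0],[0,0,0],[0,0,0]], "grip": [255,255,255,255,255,255,255,255,255,255,255]}}

```text
time_s: 14.6
ee_pos: [641.4, 44.6, 97.2]
ee_rot: [-36.6, 90.0, -25.3]
force: [-1.4, 0.7, 3.5]
gripper_width: 13.9
```

```bash
python3 m.py w11.png
python3 - <<'E'
from h import *
p,d,_=snap('side','s11.png');cv2.imwrite('pics/c11s.png',cv2.resize(p[200:320,230:350,::-1],(600,600)))
E
```

```text
14.6 [641.44911181  44.60056845  97.24444185] [-36.61744335  89.98756098 -25.25988123] [-1.35175156  0.72653361  3.49138481] [0.11784648 0.25755749 0.00862255] 13.90934609909663
[-1.96931206e-01  9.80417301e-01 -1.29494608e-04]
handle ((-0.6761693954467773, -1.9339218139648438), (35.88740158081055, 14.113856315612793), 89.34341430664062) -35.629185949870916
3035 well [ 22.33826171 -32.90202374 -34.28443519] [ 33.18930446  31.55565039 -20.00825298]
```

View pics/c11s.png

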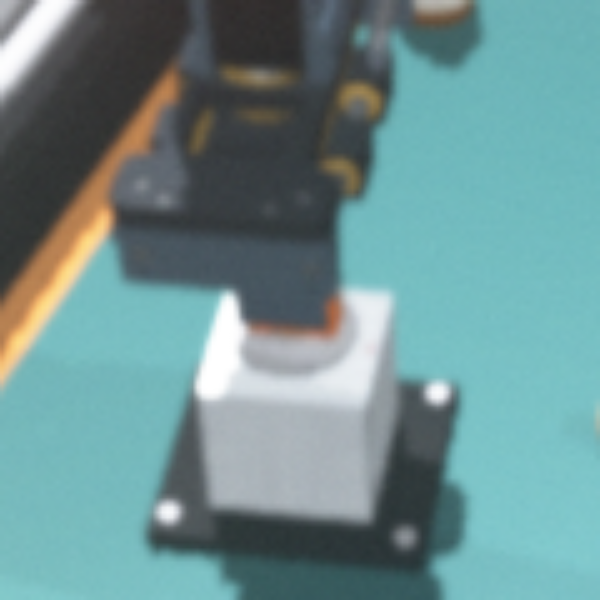

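View pics/w11.png

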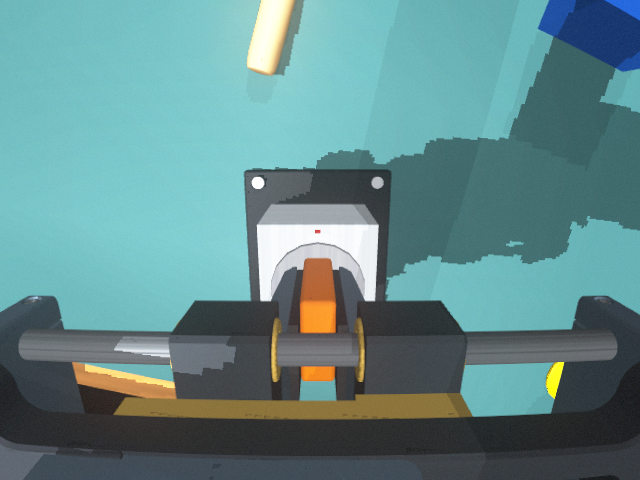

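Emit:
{"op": "arm_command", "data": {"slide": [[0.1,0,0],[0.2,0,0],[0.3,0,0],[0.4,0,0],[0.4,0,0],[0.4,0,0],[0.4,0,0]], "turn": [[0,0,0],[0,0,0],[0,0,0],[0,0,0],[0,0,0],[0,0,0],[0,0,0]], "grip": [255,255,255,255,255,255,255]}}

```text
time_s: 15.28
ee_pos: [641.5, 44.6, 93.2]
ee_rot: [-37.4, 90.0, -26.1]
force: [-1.9, -0.0, 4.5]
gripper_width: 14.0
```

```bash
python3 m.py w12.png
```

```text
15.2833 [641.48117778  44.60589545  93.20651865] [-37.40515696  89.98718398 -26.0503889 ] [-1.94795731 -0.04743706  4.52064581] [0.10973491 0.35492645 0.03422636] 13.988046573989276
[-1.96883394e-01  9.80426902e-01 -1.35874882e-04]
handle ((-0.670196533203125, -1.3961105346679688), (36.8330078125, 14.096122741699219), 89.30258178710938) -35.629649740791606
3382 well [ 18.2094619  -32.85224859 -34.38868397] [ 29.1896491   31.56780615 -20.00611284]
```

Emit:
{"op": "arm_command", "data": {"slide": [[0,0,-0.03],[0,0,-0.03],[0,0,-0.03],[0,0,-0.03],[0,0,-0.03],[0,0,-0.03],[0,0,-0.03],[0,0,-0.03]], "turn": [[0.06,0,0],[0.14,0,0],[0.22,0,0],[0.3,0,0],[0.38,0,0],[0.4,0,0],[0.4,0,0],[0.4,0,0]], "grip": [255,255,255,255,255,255,255,255]}}

```text
time_s: 16.0
ee_pos: [641.7, 44.0, 93.3]
ee_rot: [-25.9, 89.9, -37.4]
force: [-0.6, -2.0, 5.6]
gripper_width: 13.7
```

```bash
python3 m.py w13.png
```

```text
16.0 [641.74950177  43.96312024  93.34311475] [-25.90434173  89.88612693 -37.43784417] [-0.57784898 -1.99611789  5.59505369] [-0.24463956  0.127454    0.03985424] 13.726766367071987
[ 1.99941575e-01  9.79807437e-01 -8.68260996e-04]
handle ((-0.32451629638671875, -1.7255306243896484), (14.077601432800293, 36.133575439453125), 0.667468786239624) -35.62771970109885
2992 well [ 18.30116883 -40.47298254 -43.78215607] [ 29.31187124  26.05584308 -20.00981445]
```

View pics/w13.png

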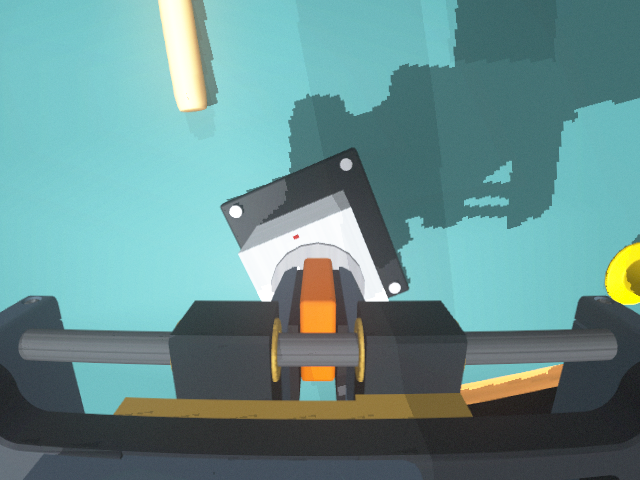

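Emit:
{"op": "arm_command", "data": {"slide": [[0,-0.03,0],[0,-0.03,0],[0,-0.03,0],[0,-0.03,0],[0,-0.03,0],[0,-0.03,0],[0,-0.03,0],[0,-0.03,0],[0,-0.03,0]], "turn": [[0.06,0,0],[0.14,0,0],[0.22,0,0],[0.3,0,0],[0.38,0,0],[0.46,0,0],[0.5,0,0],[0.5,0,0],[0.5,0,0]], "grip": [255,255,255,255,255,255,255,255,255]}}

```text
time_s: 16.8
ee_pos: [641.3, 43.1, 93.3]
ee_rot: [-33.1, 89.9, -73.2]
force: [-2.1, -2.3, 5.1]
gripper_width: 13.8
```

```bash
python3 m.py w14.png
```

```text
16.8 [641.3091433   43.09883087  93.32228217] [-33.07831333  89.86490679 -73.24069936] [-2.1104029  -2.32146778  5.14139737] [-0.54706376  0.33344609  0.08467105] 13.753919112298894
[ 0.64495656  0.76421815 -0.00128686]
handle ((-0.47373056411743164, -1.4998664855957031), (35.9940071105957, 14.058691024780273), 89.3788070678711) -35.60972675461994
2713 well [ 18.27197207 -26.96598299 -46.46796477] [ 29.25201086  27.2433639  -20.00984253]
```

Emit:
{"op": "arm_command", "data": {"slide": [[0,-0.02,0],[0,-0.03,0],[0,-0.05,0],[0,-0.07,0],[0,-0.09,0],[0,-0.1,0.01],[0,-0.11,0.01],[0,-0.11,0.01],[0,-0.11,0.01]], "turn": [[0.06,0,0],[0.14,0,0],[0.22,0,0],[0.3,0,0],[0.38,0,0],[0.46,0,0],[0.5,0,0],[0.5,0,0],[0.5,0,0]], "grip": [255,255,255,255,255,255,255,255,255]}}

```text
time_s: 17.6
ee_pos: [640.5, 42.4, 93.3]
ee_rot: [-15.3, 89.9, -84.1]
force: [-2.5, -2.4, 6.1]
gripper_width: 14.0
```

```bash
python3 m.py w15.png
```

```text
17.6 [640.45037137  42.41146474  93.30634668] [-15.30991163  89.88840855 -84.11435012] [-2.50996136 -2.36922738  6.05400283] [-0.55619763  0.367474    0.21191889] 14.023629508473942
[ 9.32351863e-01  3.61551847e-01 -5.14253873e-04]
handle ((0.06996726989746094, -2.2142715454101562), (14.090489387512207, 34.589088439941406), 0.8715599179267883) -35.567746315302955
3274 well [ 18.26217684 -29.38693003 -38.55927674] [ 29.23401245  36.66358748 -20.01006643]
```

View pics/w15.png

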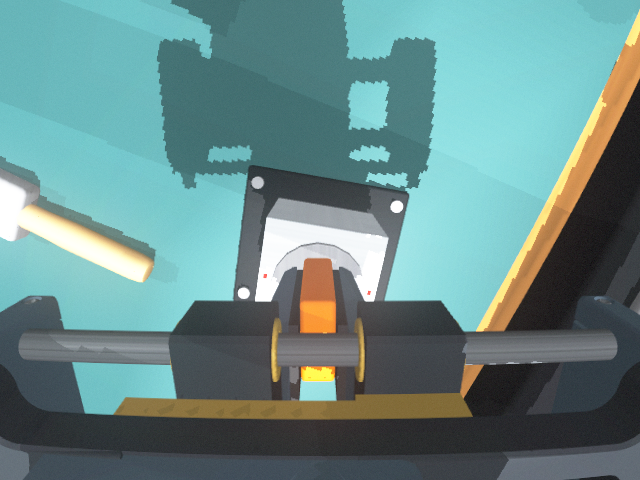

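Emit:
{"op": "arm_command", "data": {"slide": [[0,-0.01,0],[0,-0.01,0],[0,-0.01,0],[0,-0.01,0],[0,-0.01,0],[0,-0.01,0],[0,-0.01,0],[0,-0.01,0]], "turn": [[0.03,0,0],[0.06,0,0],[0.07,0,0],[0.07,0,0],[0.07,0,0],[0.07,0,0],[0.07,0,0],[0.07,0,0]], "grip": [255,255,255,255,255,255,255,255]}}

```text
time_s: 18.32
ee_pos: [640.3, 42.4, 93.3]
ee_rot: [-13.9, 89.9, -86.7]
force: [-1.5, -2.1, 5.9]
gripper_width: 13.9
```

```bash
python3 m.py w16.png
python3 - <<'E'
from h import *
p,d,_=snap('side','s16.png')
s=env.state();print(s['ee_pos'],s['force'],s['torque'],s['time_s'])
E
```

```text
18.3167 [640.32536606  42.37148556  93.31668272] [-13.94496484  89.88367883 -86.73881189] [-1.45935322 -2.05189466  5.89839679] [-0.49096083  0.44094473  0.25451722] 13.915102982263422
[ 9.55246629e-01  2.95810139e-01 -4.89254083e-04]
handle ((-0.06811761856079102, -1.8738765716552734), (14.04731273651123, 35.032310485839844), 0.18572229146957397) -35.58593933711842
3274 well [ 18.27667276 -30.30492611 -36.83363503] [ 29.24910493  34.69819482 -20.00020045]
[640.33453982  42.35990127  93.31323512] [-2.68109759 -3.20163771  5.99640777] [-0.5339485   0.3888051   0.20886646] 18.4167
```

View pics/s16.png

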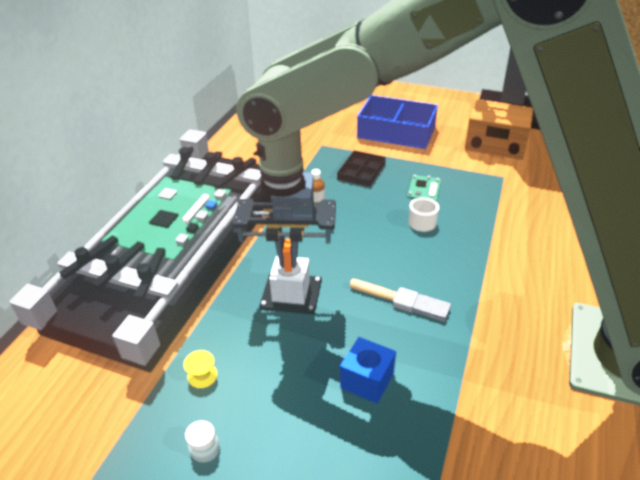

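View pics/w16.png

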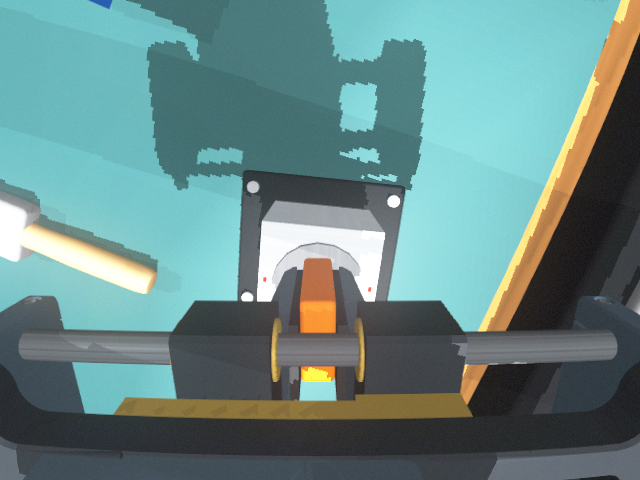

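```bash
python3 -c "
from workcell import env
print(env.job_done()); s=env.state(); print(s['time_s'],s['ee_pos'],s['force'],s['gripper_width'])"
```

```text
the job is handed in; nothing more can be done
None
the job is handed in; nothing more can be done
```

I took the probe from its stand by the handle and dipped it about 17 mm below the pot rim. I then pushed it into the bayonet well and twisted it clockwise to the stop. The job was handed in at about 18.4 s with the gripper still holding the probe; no verdict was reported.

The last checks, just before handing in, were worked out from the arm's readings and the wrist camera, since the plunger and carrier joints cannot be read directly:
- **Turn:** the tool had turned about 1.47 rad from the slots, and the torque about the vertical read 0.21 to 0.25 N m. That fits the carrier resting on its stop.
- **Depth:** the flange was about 1.5 mm above the top face, so the plunger was pressed by roughly 8.5 mm. The measured push was about 7 N.
- **Grip:** the fingers read 13.9 mm on the 14 mm handle, with no slip or tilt visible.
- **Bench:** the side camera showed the pot upright in place, with no bystanders visibly moved.

**Disagreement:** the top and wrist cameras differed by about 2 mm in absolute position. I steered the insertion by the offset between the probe and the well, where the two agreed. A side force of 3 to 4 N remained while the probe was held in the well.

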